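Swing the work support level and lock it with its pin

TASK

Swing the folding work-support arm down until the hole through it lines up with the holes in the two cheeks of its bracket, then lock it: take the lock pin from its plywood pocket and push it from either side right through cheek, arm and cheek, until the shoulder of its handle is home against the bracket. The pocket roofs the handle over, so at first only the shank can be gripped, and the pin slides straight out. Leave the glue bottle, the wood offcut and the screw jar where they are.

Things in the scene. Friction and masses are not known exactly. Their poses are not given: they have to be found in the camera images.
- bracket: Bracket fixed to the bench, left or right of centre. Steel base 160 x 100 x 10 mm (own x -52 to 108 mm). Two grey upright cheeks 12 mm thick, outer faces at own y +24 and -24 mm, inner +12 and -12, own x -30 to 85 mm, tops 120 mm above the bench. Origin on the bench below the cheek holes; own x away from the robot at yaw 0, z up. Turned up to 0.3 rad.
- lock_hole (a point): Centre of the 23 mm cheek holes, midway between the cheeks, 90 mm above the bench. The hole axis is the bracket's own y, level. Axes as the bracket's. The arm's hole is here when joint support reads 0.
- support (a joint): Support arm's angle (rad) about a hinge along the bracket's y, 60 mm from lock_hole in the bracket's +x, equally high. 0: arm level, its 23 mm hole (60 mm from the hinge) in line with the cheek holes. Positive: free end raised (starts 0.35 to 0.7). Travel -0.3 to 0.85, no stop or click at 0. Stiff: stays where left, takes 3 to 8 N at support_grip.
- support_grip (a point): On the arm's middle line 135 mm from the hinge: at angle q, 135cos(q) mm in the bracket's -x from the hinge, 135sin(q) above it. The arm: aluminium bar 20 mm thick (along bracket y), 36 high, 210 long, pointing from between the cheeks towards the robot; at its end a black cross roller, diameter 28, 60 mm wide, axis 200 mm from the hinge, 12 mm above the middle line.
- pocket: Plywood pocket fixed to the bench on the side where the bracket is not. Floor 105 x 76 mm, 20 mm thick; over it a walled and roofed chamber (roof top 68 mm above the bench, inside 56 wide, 40 high), open only to its own -x. Origin on the bench under the floor's centre; own x points into the pocket. Roof's front edge at own x -9.5 mm, floor's at -52.5. Turned up to 0.35 rad.
- pin_handle (a point): Centre of the lock pin's flat black handle: 50 mm long (own x), 44 wide (own y), 20 thick (own z, up as it lies). Own x points from tip to handle end. At first it lies under the pocket's roof, pin level, middle line 30 mm above the bench, shank sticking out to the pocket's -x. On the bench the middle line is 10 mm up; it lies level and does not roll. 0.15 to 0.25 kg, balanced at the shoulder.
- pin_mid (a point): On the middle line of the pin's round steel shank, 24 mm from the shoulder and 49 mm from pin_handle in the pin's own -x. Shank 20 mm in diameter, 80 mm long, tapering to 12 mm over the last 12 mm; tip 105 mm from pin_handle. The shoulder is the handle's front face, 25 mm from pin_handle. Pin home: this point is at lock_hole. Axes as the pin's.
- glue: Yellow glue bottle, 60 mm in diameter, 170 mm tall, beyond the work in the middle. To be left alone. Origin under its centre.
- offcut: Brown wood offcut, 140 x 70 x 38 mm, on the bench far to the left. To be left alone. Origin under its centre.
- screws: Clear jar with a steel cap, 72 mm in diameter, 85 mm tall, on the bench far to the right. To be left alone. Origin under its centre.

How it is judged:
By the outcome, as a careful person would: the job done as asked, in the order asked, and still so for the second after the job is handed in, with the robot touching nothing.
It also fails if it takes over 72 s, if anything falls off the work surface, if the arm or the gripper's body presses on something with over 40 N, if the wrist force passes 120 N, or if a joint passes its speed limit or range.

ROBOT

A 6-joint arm with a two-finger parallel gripper is mounted at the origin on the work surface. World frame = base frame: x ahead of the robot, y to its left, z up, the work surface at z = 0. Lengths are in m, angles in rad, forces in N, time in s.
With the tool pointing down it reaches from about 0.3 to 0.875 m from the base axis. Payload 6.4 kg.
Tool frame: the origin (TCP) lies between the finger pads; the fingertips stand tip_extent ahead of it and the grasp point (between the pads) lies 5 mm behind it (tip_extent is the distance from the TCP to the fingertips, in m); z points along the fingers, y is the direction in which the jaws open and shut (so a half turn about z gives the same grasp; the last joint's range is limited). The gripper opens to 85 mm and grips with 20 to 120 N. Pads are 22 mm wide; open, the fingers measure 114 mm over their backs; the gripper's body (76 mm by 85 mm) begins 54 mm behind the grasp point. The pads swing forward as they close: fully open they stand 13 mm farther back than shut.
Start: joints at [-1.365, 0.181, 1.607, -0, 1.354, -0.206], TCP at [0.23, -0.527, 0.245] pointing down, gripper open.
Joint ranges: [-2.99, 2.99], [-0.89, 2.07], [0.3, 2.58], [-1.14, 4.28], [0, 2.63], [-3.12, 3.12]. Speed limits (rad/s): [2.57, 2.57, 3.01, 3.14, 3.14, 3.14].

INTERFACE

Orientations are given as a unit quaternion [w, x, y, z].
In Python, from bench import * gives the robot as it stands.
- The arm moves only by the shell command python3 -m jog 'ROWS'. ROWS is JSON, a list of rows, each a list of 3 entries, a list of its own where there are three numbers: the shift along the tool's x, y, z in mm, then the turn, a rotation vector about the tool's x, y, z in rad, then the opening, from 0 (shut) to 1 (fully open). A call has 1 to 20 rows; each row is the pose to reach, as a shift and turn from the pose measured when the call began, along the tool's axes at that moment; what a row does not reach only later rows make up. A row lasts 1/12 s, in which the tool goes at most 41.7 mm and 7.16 degrees, less where a joint would pass 70% of its speed; a pose out of reach is approached as far as the arm can. A call with a gripper value outside its range is refused whole. The fingers move at their own pace and stop on an object; the grip force is fixed at half the most. Time passes only in rows, so rows that repeat a pose let the fingers close. It gives the time, the measured TCP pose, the force and the opening at its end, in the units of the state.
- get_obs(): the state, without advancing time (a new reading comes with each control period).
- camera(name): name is "scene" or "top"; returns (picture, depth): 420x560x3 uint8, red, green, blue; 420x560 float32, m along the optical axis (not along the pixel's ray), 0 where there is no reading.
- get_calibration(name): a dict with "fx", "fy", "cx", "cy" (pixels), "world_from_camera" (4x4, takes a point from camera to world coordinates). Camera axes: x right, y down, z forward; pixel columns grow to the right and rows downward; lengths in m; the calibration is good to about 2 mm. A picture is of the moment at which its call begins. get_calibration takes no time and is no camera call.
- hand_in(): hands the job in, once; it reports no verdict.
The state is a dict: "time_s": time; "q": joint angles; "dq": joint speeds; "joint_efforts": joint torques, N m; "eef_pos": TCP position; "eef_rot": TCP orientation; "wrist_force": force on the tool from outside, world axes, zero at the start; "torque": the same for the moment, N m; "opening": opening from 0.0 (shut) to 1.0 (fully open).
Only numpy, scipy, OpenCV 4.12 (cv2) and the standard library are available. Lean on these libraries where they do the work, as an engineer would, in place of code of your own. Each camera call takes 0.05 s, during which the arm holds its last target.

## Working session

There is one attempt and no reset: what is moved stays moved. The work goes in short steps, Python scripts to look and compute and a shell command to move; the robot and the scene stay as the last step left them, time stands still between calls to the robot, and variables do not carry over. Pictures are saved under pics/ and viewed, and the job is handed in when it is done.

```bash
mkdir -p pics; ls
python3 - <<'E'
from bench import *
import cv2,numpy as np
o=get_obs()
for k in o: print(k,o[k])
for n in("scene","top"):
    p,d=camera(n); cv2.imwrite(f"pics/{n}0.png",p[:,:,::-1]); np.save(f"pics/{n}0d.npy",d)
    print(n,get_calibration(n))
E
```

```text
pics
time_s 0.0
q [-1.36530314e+00  1.81573008e-01  1.60802446e+00  6.99255101e-06
  1.35383952e+00 -2.06299653e-01]
dq [-4.81002103e-04 -6.10753209e-04 -1.85481349e-03 -4.39377941e-04
 -1.10064176e-05  8.34679436e-04]
joint_efforts [ 4.90898165e-04 -4.44886065e+01 -3.51328468e+01 -2.33181490e-04
  9.28552123e-03 -1.41468863e-06]
eef_pos [ 0.23004893 -0.52637457  0.24435823]
eef_rot [-9.22166319e-04  9.78877847e-01  2.04443903e-01  3.78546356e-06]
wrist_force [-0.09690999 -0.7430104   0.04839347]
torque [-0.02022077  0.01376876 -0.06146363]
opening 1.0004972407664108
scene {'fx': 430.7905181420592, 'fy': 430.7905181420592, 'cx': 284.7148350198066, 'cy': 211.0906104200884, 'world_from_camera': array([[-0.78392503,  0.40055055, -0.47436358,  1.16490742],
       [ 0.62084627,  0.50991396, -0.59543065,  0.65540396],
       [ 0.00338454, -0.76127985, -0.64841463,  0.81216051],
       [ 0.        ,  0.        ,  0.        ,  1.        ]])}
top {'fx': 431.26977899854023, 'fy': 431.26977899854023, 'cx': 278.7606994378549, 'cy': 212.86554152209493, 'world_from_camera': array([[-0.02724828, -0.98161294,  0.1889274 ,  0.43324172],
       [-0.99947968,  0.03001653,  0.01180617, -0.00392641],
       [-0.01726004, -0.1885074 , -0.98192008,  1.1818233 ],
       [ 0.        ,  0.        ,  0.        ,  1.        ]])}
```

View pics/scene0.png

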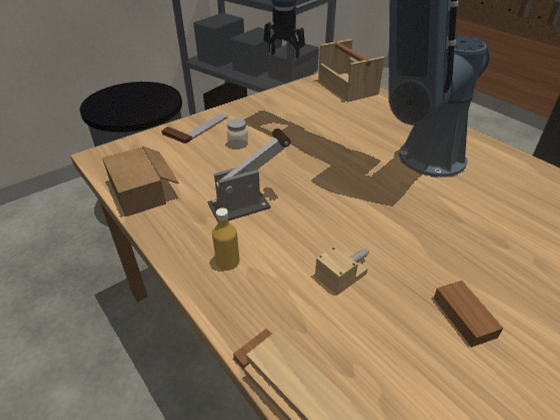

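View pics/top0.png

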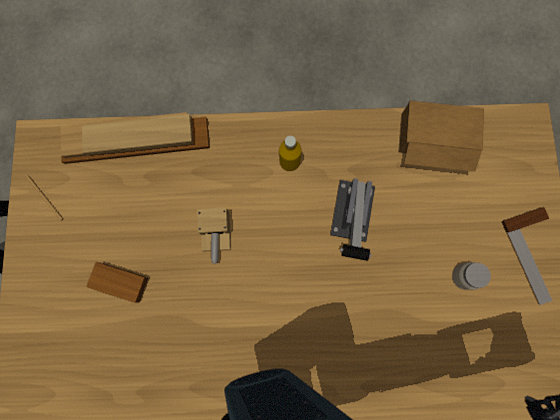

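The bracket is on the right in the top view (~(355,212)), with the arm raised and its roller at (355,252). The pocket is on the left at (213,222), with the pin shank pointing towards the robot at (215,248). I'll take crops and the depth points.

```bash
cat > h.py <<'E'
from bench import *
import cv2,numpy as np
def cloud(n,d):
    c=get_calibration(n); v,u=np.mgrid[0:420,0:560].astype(float)
    P=np.stack([(u-c['cx'])/c['fx']*d,(v-c['cy'])/c['fy']*d,d],-1)
    T=c['world_from_camera']; return P@T[:3,:3].T+T[:3,3]
def ray(n,u,v,z):
    c=get_calibration(n);T=c['world_from_camera'];r=T[:3,:3]@np.array([(u-c['cx'])/c['fx'],(v-c['cy'])/c['fy'],1])
    o=T[:3,3]; return o+r*(z-o[2])/r[2]
def tri(a,b):
    A=[];B=[]
    for n,u,v in(a,b):
        c=get_calibration(n);T=c['world_from_camera'];r=T[:3,:3]@np.array([(u-c['cx'])/c['fx'],(v-c['cy'])/c['fy'],1]);r/=np.linalg.norm(r)
        M=np.eye(3)-np.outer(r,r);A.append(M);B.append(M@T[:3,3])
    x=np.linalg.lstsq(np.vstack(A),np.hstack(B),rcond=None)[0]
    return x,[np.linalg.norm(A[i]@x-B[i]) for i in(0,1)]
def crop(p,name,x0,y0,x1,y1,s):
    cv2.imwrite(name,cv2.resize(p[y0:y1,x0:x1,::-1],None,fx=s,fy=s,interpolation=cv2.INTER_CUBIC))
E
python3 - <<'E'
from h import *
t=cv2.imread('pics/top0.png')[:,:,::-1]; s=cv2.imread('pics/scene0.png')[:,:,::-1]
a=[cv2.resize(i,(400,300),interpolation=cv2.INTER_CUBIC) for i in (t[170:275,310:450][:,:140],t[190:280,165:285],s[115:220,190:330],s[225:300,300:400])]
cv2.imwrite('pics/crops0.png',np.vstack([np.hstack(a[:2]),np.hstack(a[2:])])[:,:,::-1])
d=np.load('pics/top0d.npy');P=cloud('top',d)
bench=P[(P[...,2]<.004)&(d>0)]; 
for (u,v) in [(240,330),(300,230),(180,180),(420,230)]: print(u,v,P[v,u])
for nm,(x0,y0,x1,y1) in dict(pocket=(185,195,245,275),bracket=(320,165,390,270)).items():
    Q=P[y0:y1,x0:x1].reshape(-1,3); h=np.histogram(Q[:,2],bins=np.arange(-.01,.3,.01)); print(nm,h[0])
E
```

```text
240 330 [ 0.34695575  0.12199046 -0.00129418]
300 230 [ 0.61028948 -0.04708914  0.00187667]
180 180 [0.76413697 0.28827085 0.00077207]
420 230 [ 0.60101578 -0.37792981 -0.00215491]
pocket [1819 1613  229  157  194   64   12  581  108    0    0    0    0    0
    0    0    0    0    0    0    0    0    0    0    0    0    0    0
    0    0]
bracket [2296 2909  483   15   15   14   16   18   17   24   52  107  298  264
   62   69   76   66   61   74   68  260   60    0    0    0    0    0
    0    0]
```

View pics/crops0.png

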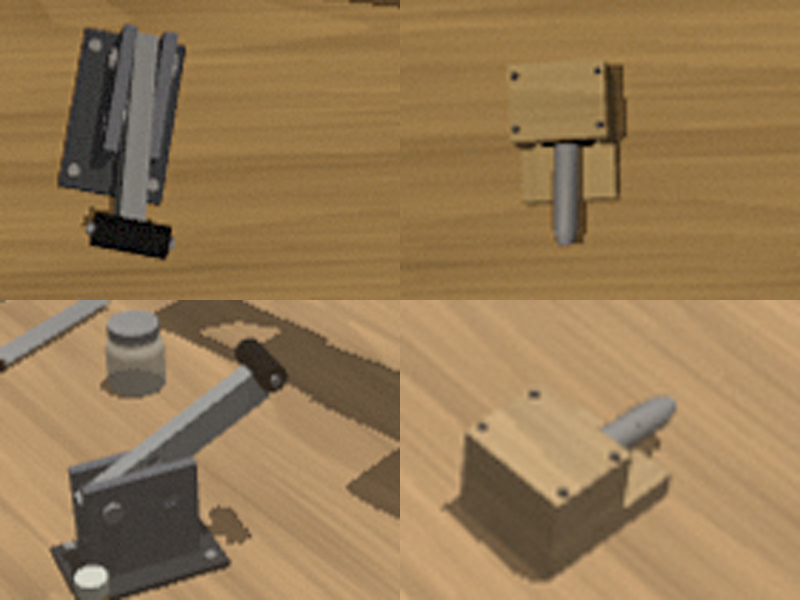

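Run:
```python
from h import *
def fit(n,z0,z1,box,col=None):
    d=np.load(f'pics/{n}0d.npy');P=cloud(n,d);p=cv2.imread(f'pics/{n}0.png')
    x0,y0,x1,y1=box;m=np.zeros(d.shape,bool);m[y0:y1,x0:x1]=1
    m&=(P[...,2]>z0)&(P[...,2]<z1)&(d>0)
    if col is not None: m&=col(p.astype(int))
    return P[m]
grey=lambda p:(p.max(-1)-p.min(-1)<25)
def rect(Q,name):
    r=cv2.minAreaRect((Q[:,:2]*1000).astype(np.float32)); print(name,len(Q),'c',r[0],'size',r[1],'ang',r[2],'z',np.median(Q[:,2]))
B=(320,165,390,270);K=(185,195,245,275)
rect(fit('top',.005,.02,B,grey),'base')
rect(fit('top',.112,.127,B,grey),'cheektops')
rect(fit('top',.06,.075,K),'roof'); rect(fit('top',.012,.026,K,lambda p:~grey(p)),'floor')
rect(fit('top',.025,.06,K,grey),'shank')
rect(fit('scene',.06,.075,(300,225,400,300)),'roof s')
rect(fit('scene',.112,.127,(190,115,280,220),grey),'cheek s')
rect(fit('scene',.02,.06,(335,240,375,270),grey),'shank s')
rect(fit('scene',.005,.02,(190,180,280,225),grey),'base s')
# arm
for n,b in(('top',B),('scene',(190,115,300,220))):
    Q=fit(n,.13,.3,b,grey); 
    print(n,len(Q),Q.min(0),Q.max(0))
    g=Q[Q[:,2].argsort()]
    for k in np.array_split(g,10): print(np.round(np.median(k,0),4))
```

```text
base 833 c (660.8905639648438, -193.66908264160156) size (98.24794006347656, 157.74176025390625) ang 77.54456329345703 z 0.010351785249280265
cheektops 517 c (657.3429565429688, -192.0996551513672) size (48.48136901855469, 121.10316467285156) ang 77.33589935302734 z 0.11985458260525728
roof 689 c (635.6522827148438, 186.78756713867188) size (62.64292526245117, 76.95912170410156) ang 2.217712879180908 z 0.06787261397258759
floor 358 c (613.2242431640625, 186.22654724121094) size (104.19405364990234, 76.77252197265625) ang 2.012634754180908 z 0.019353761936530045
shank 219 c (601.5787963867188, 187.92176818847656) size (60.15248107910156, 145.2097625732422) ang 72.65996551513672 z 0.0375023722557033
roof s 718 c (637.4984741210938, 187.95436096191406) size (63.634403228759766, 79.2841567993164) ang 2.4156265258789062 z 0.0677497338174673
cheek s 382 c (657.212646484375, -190.722900390625) size (53.41478729248047, 128.249267578125) ang 78.05034637451172 z 0.1190057120762591
shank s 115 c (554.2587280273438, 188.65805053710938) size (17.03009796142578, 52.65959167480469) ang 89.299636840
[... 162 characters left out ...]
8429471449
top 773 [ 0.50764224 -0.20118109  0.13000267] [ 0.66222865 -0.12936417  0.21470673]
[ 0.6456 -0.1883  0.1361]
[ 0.6234 -0.1831  0.1484]
[ 0.6043 -0.1769  0.1586]
[ 0.5856 -0.1754  0.1694]
[ 0.5651 -0.1699  0.1818]
[ 0.5452 -0.1679  0.1929]
[ 0.5207 -0.162   0.2033]
[ 0.527  -0.1645  0.2068]
[ 0.526  -0.1598  0.2086]
[ 0.5272 -0.1638  0.2105]
scene 886 [ 0.51425633 -0.19857518  0.13005918] [ 0.8253318  -0.00827251  0.2127507 ]
[ 0.6313 -0.1771  0.1342]
[ 0.6142 -0.1728  0.1426]
[ 0.6077 -0.1704  0.1515]
[ 0.6036 -0.1636  0.159 ]
[ 0.592  -0.1586  0.1647]
[ 0.8059 -0.0274  0.1695]
[ 0.5727 -0.1608  0.1736]
[ 0.5516 -0.1607  0.1863]
[ 0.5398 -0.1458  0.2   ]
[ 0.5321 -0.1593  0.2079]
```

Run:
```python
import bench; print([n for n in dir(bench) if n[0]!='_'])
try: print(bench.tip_extent)
except Exception as e: print(e)
from h import *
d=np.load('pics/top0d.npy');P=cloud('top',d);p=cv2.imread('pics/top0.png').astype(int)
m=(p.max(-1)-p.min(-1)<25)&(P[...,2]>.03)&(P[...,2]<.05); m[:, :195]=0;m[:,240:]=0;m[:225]=0;m[275:]=0
Q=P[m]; print(len(Q)); print('tip x',np.sort(Q[:,0])[:6],'max x',Q[:,0].max())
for a in np.arange(.5,.62,.012):
    k=Q[(Q[:,0]>=a)&(Q[:,0]<a+.012)]
    if len(k)>3: print(round(a,3),np.round([k[:,1].min(),k[:,1].mean(),k[:,1].max(),k[:,2].max(),np.median(k[:,2])],4))
s=cv2.imread('pics/scene0.png').astype(int);d=np.load('pics/scene0d.npy');S=cloud('scene',d)
m=(s.max(-1)-s.min(-1)<30)&(S[...,2]>.022)&(S[...,2]<.05); m[:,340:];m[:, :335]=0;m[:,380:]=0;m[:240]=0;m[275:]=0
Q=S[m];print(len(Q),Q.min(0),Q.max(0))
for n,box in(('glue',(270,130,310,175)),('jar',(445,255,495,295)),('offcut',(80,255,155,305))):
    x0,y0,x1,y1=box;k=P[y0:y1,x0:x1].reshape(-1,3);k=k[k[:,2]>.02];print(n,np.median(k,0),k.min(0),k.max(0))
```

```text
['MotionError', 'camera', 'get_calibration', 'get_obs', 'hand_in', 'tip_extent']
0.014
205
tip x [0.52585222 0.52598244 0.52602654 0.52603023 0.5264293  0.52866393] max x 0.6064308892766893
0.524 [0.1776 0.1854 0.1935 0.0407 0.0374]
0.536 [0.1773 0.1851 0.1933 0.0433 0.0373]
0.548 [0.1771 0.1854 0.1941 0.0418 0.0382]
0.56 [0.1771 0.1853 0.1938 0.0415 0.0373]
0.572 [0.1771 0.1849 0.1939 0.0441 0.0378]
0.584 [0.177  0.1837 0.1906 0.0414 0.0385]
0.596 [0.1664 0.1842 0.2188 0.0447 0.0379]
119 [0.52792714 0.18017547 0.02599432] [0.58309677 0.19730612 0.04295356]
glue [ 0.79582332 -0.02223632  0.11296374] [ 0.43324172 -0.05355162  0.02003519] [0.83222583 0.00528439 1.1818233 ]
jar [ 0.47122528 -0.47030531  0.08353466] [ 0.43324172 -0.51367352  0.02030344] [ 0.50868356 -0.00392641  1.1818233 ]
offcut [0.48180607 0.44428819 0.03733656] [ 0.4276926  -0.00392641  0.02019082] [0.53565436 0.52337116 1.1818233 ]
```

```bash
cat >> h.py <<'E'
from scipy.spatial.transform import Rotation as Ro
def pose():
    o=get_obs(); q=np.array(o['eef_rot']); return np.array(o['eef_pos']),Ro.from_quat(q[[1,2,3,0]]),o
def Rdown(yaw): # tool x at world yaw, z down
    c,s=np.cos(yaw),np.sin(yaw); return Ro.from_matrix(np.array([[c,s,0],[s,-c,0],[0,0,-1.]]))
def plan(*tg):
    p,R,o=pose(); print('t',round(o['time_s'],2),'p',np.round(p,4),'F',np.round(o['wrist_force'],1),'q',np.round(o['q'],2),'open',round(o['opening'],3), 'x-yaw deg',round(np.degrees(np.arctan2(*R.as_matrix()[[1,0],[0,0]])),2),'z',np.round(R.as_matrix()[:,2],3))
    for t,y in tg:
        print(np.round(R.inv().apply(np.array(t)-p)*1000,1).tolist(), np.round((R.inv()*Rdown(y)).as_rotvec(),4).tolist())
E
python3 - <<'E'
from h import *
y=np.radians(-12.5)
plan(((.568,-.173,.26),y),((.568,-.173,.2),y))
E
```

```text
t 0.1 p [ 0.2301 -0.5264  0.2445] F [-0.5  0.4 -0. ] q [-1.37  0.18  1.61 -0.    1.35 -0.21] open 1.003 x-yaw deg 23.59 z [-0.     0.002 -1.   ]
[451.2, -188.7, -15.1] [-0.0016, 0.0002, 0.6299]
[451.1, -188.6, 44.9] [-0.0016, 0.0002, 0.6299]
```

```bash
python3 -m jog '[[[40,-15,-15],[0,0,0.1],0],[[451,-189,-15],[0,0,0.63],0],[[451,-189,-15],[0,0,0.63],0],[[451,-189,-15],[0,0,0.63],0],[[451,-189,-15],[0,0,0.63],0],[[451,-189,-15],[0,0,0.63],0],[[451,-189,-15],[0,0,0.63],0],[[451,-189,-15],[0,0,0.63],0],[[451,-189,-15],[0,0,0.63],0],[[451,-189,-15],[0,0,0.63],0],[[451,-189,-15],[0,0,0.63],0],[[451,-189,-15],[0,0,0.63],0],[[451,-189,-15],[0,0,0.63],0],[[451,-189,-15],[0,0,0.63],0],[[451,-189,20],[0,0,0.63],0],[[451,-189,35],[0,0,0.63],0],[[451,-189,35],[0,0,0.63],0]]'
python3 - <<'E'
from h import *
y=np.radians(-12.5)
plan(((.568,-.173,.2),y),((.568,-.173,.142),y),((.568,-.173,.122),y))
for n in("scene","top"):
    p,d=camera(n); cv2.imwrite(f"pics/{n}1.png",p[:,:,::-1]); np.save(f"pics/{n}1d.npy",d)
s=cv2.imread('pics/scene1.png');t=cv2.imread('pics/top1.png')
cv2.imwrite('pics/c1.png',np.hstack([cv2.resize(s[80:220,190:330],(400,400)),cv2.resize(t[150:290,290:430],(400,400))]))
E
```

```text
time_s: 1.52
eef_pos: [0.5644, -0.1725, 0.2052]
eef_rot: [-0.002, 0.994, -0.11, -0.004]
wrist_force: [-2.1, -0.0, -0.4]
opening: -0.002
t 1.52 p [ 0.5644 -0.1725  0.2052] F [-2.1 -0.  -0.4] q [-0.5   0.26  1.6   0.    1.29  1.29] open -0.002 x-yaw deg -12.57 z [-0.008  0.005 -1.   ]
[3.6, -0.3, 5.2] [-0.0032, 0.0089, -0.0013]
[4.2, -0.1, 63.2] [-0.0032, 0.0089, -0.0013]
[4.3, -0.0, 83.2] [-0.0032, 0.0089, -0.0013]
```

View pics/c1.png

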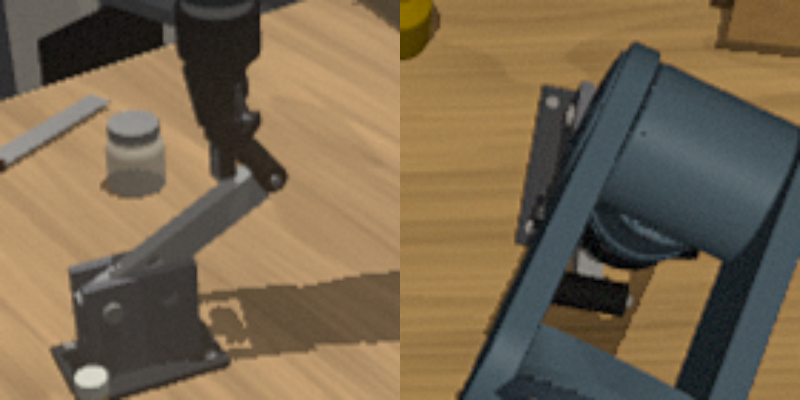

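```bash
python3 -m jog '[[[4,0,5],[0,0.009,0],0],[[4,0,15],[0,0.009,0],0],[[4,0,25],[0,0.009,0],0],[[4,0,35],[0,0.009,0],0],[[4,0,42],[0,0.009,0],0],[[4,0,49],[0,0.009,0],0],[[4,0,56],[0,0.009,0],0],[[4,0,63],[0,0.009,0],0],[[4,0,63],[0,0.009,0],0],[[4,0,63],[0,0.009,0],0]]'
cat > arm.py <<'E'
from h import *
import sys
i=sys.argv[1]
for n in("scene","top"):
    p,d=camera(n); cv2.imwrite(f"pics/{n}{i}.png",p[:,:,::-1]); np.save(f"pics/{n}{i}d.npy",d)
    P=cloud(n,d); q=p.astype(int); L=np.array([.6315,-.1868,.09]);y=np.radians(-12.5);c,s=np.cos(y),np.sin(y)
    W=(P-L)@np.array([[c,-s,0],[s,c,0],[0,0,1.]])  # bracket coords
    m=(d>0)&(np.abs(W[...,1])<.009)&(W[...,0]>-.13)&(W[...,0]<.0)&(W[...,2]>-.02)&(W[...,2]<.14)&(q.max(-1)-q.min(-1)<30)&(q.max(-1)>70)
    K=W[m]; print(n,len(K))
    for a in np.arange(-.13,.0,.013):
        k=K[(K[:,0]>=a)&(K[:,0]<a+.013)]
        if len(k)>4: print(np.round([a+.0065,*np.median(k,0)[1:],k[:,2].std()],4))
s=cv2.imread(f'pics/scene{i}.png');t=cv2.imread(f'pics/top{i}.png')
cv2.imwrite(f'pics/c{i}.png',np.hstack([cv2.resize(s[80:220,190:330],(400,400)),cv2.resize(t[150:290,290:430],(400,400))]))
y=np.radians(-12.5)
plan(((.568,-.173,.142),y),((.568,-.173,.122),y))
E
python3 arm.py 2
```

```text
time_s: 2.45
eef_pos: [0.5702, -0.174, 0.1455]
eef_rot: [-0.001, 0.994, -0.11, 0.003]
wrist_force: [-0.0, 0.3, -0.2]
opening: 0.004
scene 205
[-0.1235  0.0063  0.0401  0.011 ]
[-0.1105  0.0026  0.0451  0.0107]
[-0.0975  0.0036  0.0445  0.0096]
[-0.0845  0.0041  0.042   0.0075]
[-0.0715  0.0072  0.0393  0.0142]
[-0.0585  0.0059  0.039   0.0203]
[-0.0455  0.0004  0.0371  0.0184]
[-0.0325  0.0018  0.0334  0.008 ]
[-0.0195  0.0006  0.0314  0.0016]
[-0.0065  0.0015  0.0294  0.0016]
top 127
[-1.105e-01  1.000e-04  4.730e-02  1.500e-03]
[-0.0975 -0.0004  0.0447  0.0021]
[-0.0845 -0.0003  0.0429  0.0021]
[-0.0715  0.0051  0.0401  0.0024]
t 2.55 p [ 0.5705 -0.1742  0.1463] F [-0.3  0.6 -0.6] q [-0.5   0.33  1.64  0.    1.17  1.29] open 0.001 x-yaw deg -12.58 z [ 0.007  0.    -1.   ]
[-2.7, -0.6, 4.3] [-0.0018, -0.0064, -0.0014]
[-2.9, -0.6, 24.3] [-0.0018, -0.0064, -0.0014]
```

View pics/c2.png

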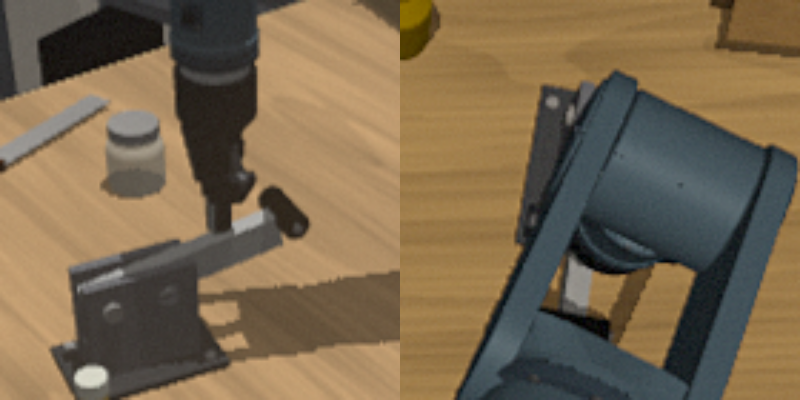

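```bash
python3 -m jog '[[[-2,0,4],[0,-0.006,0],0],[[-2,0,4],[0,-0.006,0],0],[[-2,0,4],[0,-0.006,0],0]]'; python3 -m jog '[[[0,0,0],[0,0,0],0]]'; python3 -m jog '[[[0,0,0],[0,0,0],0],[[0,0,0],[0,0,0],0],[[0,0,0],[0,0,0],0]]'; python3 -c "
from h import *
y=np.radians(-12.5)
plan(((.568,-.173,.142),y),((.568,-.173,.122),y))"
```

```text
time_s: 2.8
eef_pos: [0.5686, -0.1738, 0.1423]
eef_rot: [-0.001, 0.994, -0.11, 0.0]
wrist_force: [0.1, 0.4, 0.7]
opening: -0.0
time_s: 2.88
eef_pos: [0.5686, -0.1738, 0.1423]
eef_rot: [-0.001, 0.994, -0.11, 0.0]
wrist_force: [0.4, 0.2, 0.2]
opening: -0.002
time_s: 3.13
eef_pos: [0.5685, -0.1737, 0.1423]
eef_rot: [-0.001, 0.994, -0.11, 0.0]
wrist_force: [0.5, -0.3, 0.7]
opening: -0.002
t 3.13 p [ 0.5685 -0.1737  0.1423] F [ 0.5 -0.3  0.7] q [-0.5   0.33  1.64  0.    1.17  1.29] open -0.002 x-yaw deg -12.58 z [ 0.001  0.002 -1.   ]
[-0.7, -0.6, 0.3] [-0.0018, -0.0002, -0.0014]
[-0.7, -0.5, 20.3] [-0.0018, -0.0002, -0.0014]
```

```bash
python3 -m jog '[[[0,0,6],[0,0,0],0],[[0,0,12],[0,0,0],0],[[0,0,17],[0,0,0],0],[[0,0,19],[0,0,0],0],[[0,0,19],[0,0,0],0],[[0,0,19],[0,0,0],0]]'; python3 arm.py 3
```

```text
time_s: 3.63
eef_pos: [0.5684, -0.1735, 0.1226]
eef_rot: [-0.001, 0.994, -0.11, -0.0]
wrist_force: [-0.1, 0.7, 0.1]
opening: -0.003
scene 164
[-0.1235  0.0057  0.0157  0.0078]
[-0.1105  0.002   0.0169  0.0089]
[-0.0975  0.0037  0.0161  0.0115]
[-0.0845  0.0049  0.0169  0.0104]
[-0.0715  0.0067  0.0169  0.0178]
[-0.0585  0.0058  0.0197  0.0167]
[-0.0455  0.0018  0.0169  0.0134]
[-0.0325 -0.0004  0.0181  0.004 ]
[-0.0195 -0.0078  0.0173  0.0017]
[-0.0065  0.0039 -0.0045  0.0124]
top 129
[-0.1235 -0.0033  0.017   0.0018]
[-0.1105  0.0006  0.0178  0.0018]
[-0.0975 -0.      0.0176  0.0019]
[-0.0845  0.0001  0.018   0.0017]
[-0.0715  0.005   0.0171  0.0014]
t 3.73 p [ 0.5686 -0.1736  0.1231] F [-0.4 -0.5  0.5] q [-0.5   0.36  1.65  0.    1.13  1.29] open 0.001 x-yaw deg -12.58 z [ 0.001  0.002 -1.   ]
[-0.7, -0.5, -18.9] [-0.0021, -0.0002, -0.0015]
[-0.7, -0.4, 1.1] [-0.0021, -0.0002, -0.0015]
```

View pics/c3.png

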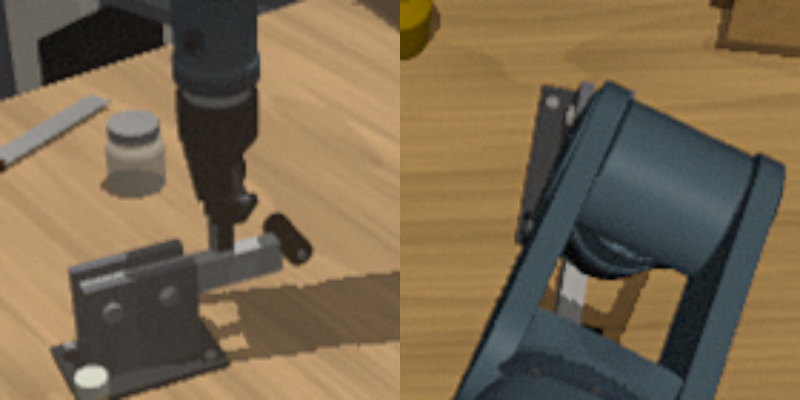

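Run:
```python
from h import *
y=np.radians(1)
plan(((.5686,-.1735,.2),np.radians(-12.5)),((.547,.1865,.14),y))
```

```text
t 3.73 p [ 0.5686 -0.1736  0.1231] F [-0.4 -0.5  0.5] q [-0.5   0.36  1.65  0.    1.13  1.29] open 0.001 x-yaw deg -12.58 z [ 0.001  0.002 -1.   ]
[-0.0, -0.3, -76.9] [-0.0021, -0.0002, -0.0015]
[-99.5, -346.8, -16.2] [-0.0021, -0.0005, -0.2371]
```

```bash
python3 -m jog '[[[0,0,-30],[0,0,0],0],[[0,0,-70],[0,0,0],0],[[-10,-30,-77],[0,0,0],0.3],[[-20,-70,-77],[0,0,-0.1],0.6],[[-30,-110,-77],[0,0,-0.2],0.6],[[-42,-148,-77],[0,0,-0.237],0.6],[[-53,-186,-77],[0,0,-0.237],0.6],[[-64,-224,-77],[0,0,-0.237],0.6],[[-75,-262,-60],[0,0,-0.237],0.6],[[-86,-300,-40],[0,0,-0.237],0.6],[[-95,-330,-20],[0,0,-0.237],0.6],[[-99,-347,-16],[0,0,-0.237],0.6],[[-99,-347,-16],[0,0,-0.237],0.6],[[-99,-347,-16],[0,0,-0.237],0.6]]'
python3 arm.py 4
python3 - <<'E'
from h import *
y=np.radians(1)
plan(((.547,.1865,.025),y))
t=cv2.imread('pics/top4.png');s=cv2.imread('pics/scene4.png')
cv2.imwrite('pics/c4b.png',np.hstack([cv2.resize(s[180:300,300:420],(400,400)),cv2.resize(t[160:280,155:275],(400,400))]))
E
```

```text
time_s: 4.9
eef_pos: [0.5473, 0.1875, 0.1395]
eef_rot: [-0.001, 1.0, 0.01, 0.0]
wrist_force: [-0.2, -0.6, 0.8]
opening: 0.601
scene 163
[-0.1235  0.0029  0.0164  0.0106]
[-0.1105  0.0055  0.0167  0.008 ]
[-0.0975  0.0042  0.017   0.0095]
[-0.0845  0.0007  0.0175  0.0061]
[-0.0715  0.0027  0.0165  0.0092]
[-0.0585  0.0028  0.0165  0.0092]
[-0.0455  0.0036  0.0174  0.0061]
[-0.0325 -0.0016  0.0175  0.0035]
[-0.0065 -0.0016  0.0052  0.0143]
top 361
[-0.1235 -0.0011  0.0178  0.002 ]
[-0.1105  0.0004  0.0183  0.002 ]
[-0.0975 -0.0004  0.0169  0.0021]
[-0.0845 -0.0002  0.0176  0.0018]
[-0.0715 -0.0006  0.017   0.002 ]
[-0.0585  0.0002  0.0181  0.0019]
[-0.0455 -0.0004  0.0171  0.0018]
[-0.0325  0.0004  0.0179  0.0018]
[-0.0195 -0.0002  0.0183  0.0022]
[-0.0065  0.0003  0.0177  0.0022]
t 5.0 p [0.5483 0.1859 0.1405] F [0.  0.1 0.1] q [0.12 0.3  1.69 0.   1.15 1.67] open 0.597 x-yaw deg 0.98 z [ 0.002  0.002 -1.   ]
[13.6, 359.2, -2.1] [-0.002, -0.0019, 0.2352]
[13.5, 359.2, 17.9] [-0.002, -0.0019, 0.2352]
t 5.0 p [0.5483 0.1859 0.1405] F [0.  0.1 0.1] q [0.12 0.3  1.69 0.   1.15 1.67] open 0.597 x-yaw deg 0.98 z [ 0.002  0.002 -1.   ]
[-1.5, -0.4, 115.5] [-0.0018, -0.0021, -0.0004]
```

View pics/c4.png

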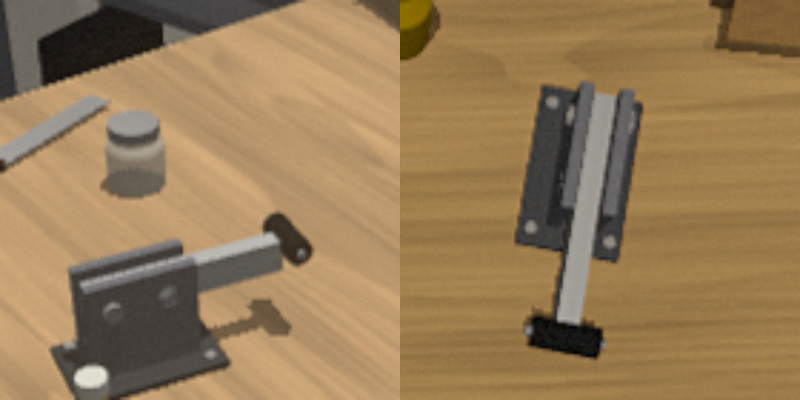

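View pics/c4b.png

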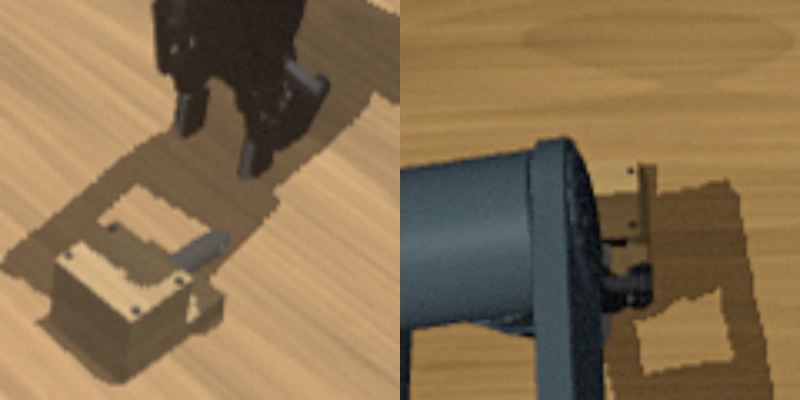

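```bash
python3 -m jog '[[[-3,0,40],[0,0,0],0.6],[[-3,0,80],[0,0,0],0.6],[[-3,0,105],[0,0,0],0.6],[[-3,0,115],[0,0,0],0.6],[[-3,0,115],[0,0,0],0.6],[[-3,0,115],[0,0,0],0],[[-3,0,115],[0,0,0],0],[[-3,0,115],[0,0,0],0],[[-3,0,115],[0,0,0],0],[[-3,0,115],[0,0,0],0],[[-3,0,115],[0,0,0],0]]'
python3 - <<'E'
from h import *
d=np.load('pics/scene4d.npy');p=cv2.imread('pics/scene4.png')
cv2.imwrite('pics/c5.png',cv2.resize(p[155:220,205:275],(700,650),interpolation=cv2.INTER_CUBIC))
plan()
E
```

```text
time_s: 5.92
eef_pos: [0.5477, 0.186, 0.0279]
eef_rot: [-0.001, 1.0, 0.009, 0.003]
wrist_force: [-0.2, -1.8, 7.1]
opening: 0.214
t 5.92 p [0.5477 0.186  0.0279] F [-0.2 -1.8  7.1] q [0.12 0.47 1.73 0.   0.94 1.67] open 0.214 x-yaw deg 0.98 z [ 0.007  0.002 -1.   ]
```

View pics/c5.png

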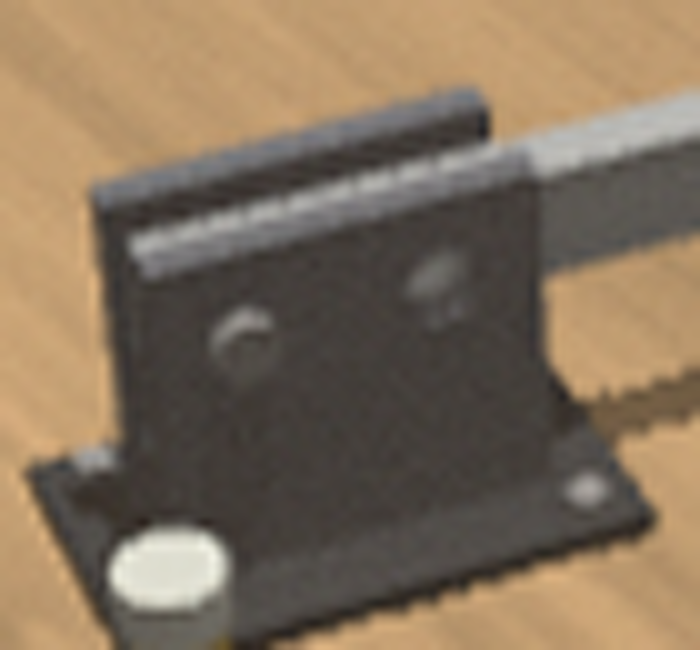

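Run:
```python
from h import *
L=np.array([.6315,-.1868,.09]);y=np.radians(-12.5);ex=np.array([np.cos(y),np.sin(y),0]);ey=np.array([-ex[1],ex[0],0])
c=get_calibration('scene');T=c['world_from_camera']
for u,v in((249,184),(229.5,189.3)):
    r=T[:3,:3]@np.array([(u-c['cx'])/c['fx'],(v-c['cy'])/c['fy'],1]);o=T[:3,3]
    k=((L+.024*ey-o)@ey)/(r@ey); P=o+k*r; print(np.round(P,4),'own x',(P-L)@ex,'z',P[2])
# refined cheek tops, both cams, frame 4
for n in('top','scene'):
    d=np.load(f'pics/{n}4d.npy');P=cloud(n,d);p=cv2.imread(f'pics/{n}4.png').astype(int)
    W=(P-L)@np.stack([ex,ey,[0,0,1]],1)
    m=(d>0)&(abs(W[...,2]-.03)<.004)&(abs(W[...,1])<.035)&(W[...,0]>-.06)&(W[...,0]<.11)
    K=W[m]; 
    for sg in(1,-1):
        k=K[K[:,1]*sg>.008]; 
        yc=np.polyfit(k[:,0],k[:,1],1); xs=np.sort(k[:,0]); print(n,sg,len(k),'slope',yc[0].round(4),'y mid',k[:,1].mean().round(4),'x ends',np.round(xs[[2,-3]],4),'ymm',np.round(np.percentile(k[:,1],[3,97]),4))
    m=(d>0)&(abs(W[...,2]+.08)<.005)&(abs(W[...,1])<.06)&(W[...,0]>-.07)&(W[...,0]<.13)&(p.max(-1)-p.min(-1)<25)
    k=W[m]; print(n,'base',len(k),np.round(np.percentile(k,[.7,99.3],axis=0),4))
    r=cv2.minAreaRect((k[:,:2]*1000).astype(np.float32)); print(r)
plan()
```

```text
[ 0.6403 -0.1642  0.0869] own x 0.003742980388112694 z 0.08690872855044574
[ 0.6969 -0.1767  0.0874] own x 0.06166732273226622 z 0.0874484280256339
top 1 215 slope -0.0015 y mid 0.0186 x ends [-0.0259  0.0871] ymm [0.0127 0.0243]
top -1 213 slope -0.0008 y mid -0.0174 x ends [-0.0261  0.0859] ymm [-0.0232 -0.0115]
top base 791 [[-0.0481 -0.0491 -0.0846]
 [ 0.1073  0.0482 -0.0754]]
((29.760421752929688, -0.4225921630859375), (98.40496826171875, 157.4075927734375), 89.95246124267578)
scene 1 147 slope 0.009 y mid 0.0207 x ends [-0.0239  0.0894] ymm [0.0117 0.0271]
scene -1 141 slope -0.0059 y mid -0.0154 x ends [-0.0244  0.0883] ymm [-0.023  -0.0091]
scene base 483 [[-0.0455 -0.0441 -0.0847]
 [ 0.1112  0.0536 -0.0752]]
((32.65599822998047, 4.319065093994141), (99.74591064453125, 158.26296997070312), 89.18892669677734)
t 5.92 p [0.5477 0.186  0.0279] F [-0.2 -1.8  7.1] q [0.12 0.47 1.73 0.   0.94 1.67] open 0.214 x-yaw deg 0.98 z [ 0.007  0.002 -1.   ]
```

```bash
python3 -m jog '[[[-1,0,0],[0,0,0],0],[[-1,0,0],[0,0,0],0]]'
```

```text
time_s: 6.08
eef_pos: [0.5471, 0.1862, 0.0288]
eef_rot: [-0.001, 1.0, 0.009, 0.004]
wrist_force: [0.3, 0.4, -1.8]
opening: 0.211
```

```bash
python3 -m jog '[[[-4,0,0],[0,0,0],0],[[-12,0.3,0],[0,0,0],0],[[-22,0.5,0],[0,0,0],0],[[-30,0.7,0],[0,0,0],0],[[-35,0.7,0],[0,0,0],0],[[-35,0.7,0],[0,0,0],0],[[-35,0.7,0],[0,0,0],0]]'
python3 - <<'E'
from h import *
for n in("scene","top"):
    p,d=camera(n); cv2.imwrite(f"pics/{n}6.png",p[:,:,::-1]); np.save(f"pics/{n}6d.npy",d)
t=cv2.imread('pics/top6.png');s=cv2.imread('pics/scene6.png')
cv2.imwrite('pics/c6.png',np.hstack([cv2.resize(s[200:300,300:400],(400,400)),cv2.resize(t[180:280,155:255],(400,400))]))
plan()
E
```

```text
time_s: 6.67
eef_pos: [0.5115, 0.185, 0.0285]
eef_rot: [-0.001, 1.0, 0.009, 0.004]
wrist_force: [0.7, -0.6, -0.6]
opening: 0.209
t 6.77 p [0.5122 0.1849 0.0285] F [-0.4  0.4 -1.1] q [0.13 0.41 1.82 0.   0.91 1.68] open 0.214 x-yaw deg 0.99 z [ 0.008  0.002 -1.   ]
```

View pics/c6.png

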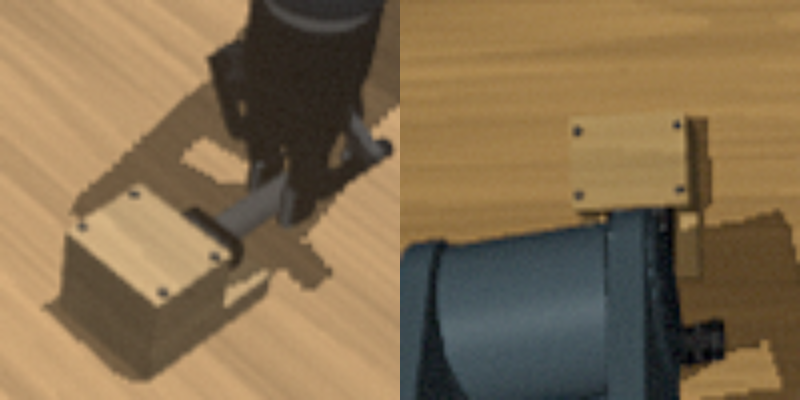

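Run:
```python
from h import *
d=np.load('pics/scene6d.npy');p=cv2.imread('pics/scene6.png').astype(int);P=cloud('scene',d)
y0,x0=235+15,345
cv2.imwrite('pics/c6b.png',cv2.resize(p[240:280,330:380].astype(np.uint8),(750,600),interpolation=cv2.INTER_NEAREST))
for (u,v) in [(345,254),(347,255),(350,257),(353,260),(356,263),(358,262),(357,258),(354,254),(362,250),(368,247)]: print(u,v,p[v,u],np.round(P[v,u],4))
```

```text
345 254 [103 140 164] [0.5865 0.1688 0.0429]
347 255 [ 80 105 125] [0.5837 0.1732 0.0411]
350 257 [ 80 103 120] [0.5811 0.1813 0.039 ]
353 260 [105 144 170] [0.5825 0.1931 0.039 ]
356 263 [128 176 208] [0.6077 0.2231 0.0707]
358 262 [32 43 52] [0.5772 0.2049 0.0384]
357 258 [37 43 54] [0.5705 0.1948 0.0397]
354 254 [78 87 91] [0.5646 0.179  0.0371]
362 250 [88 92 97] [0.5411 0.1834 0.0399]
368 247 [82 86 94] [0.5193 0.1837 0.0372]
```

View pics/c6b.png

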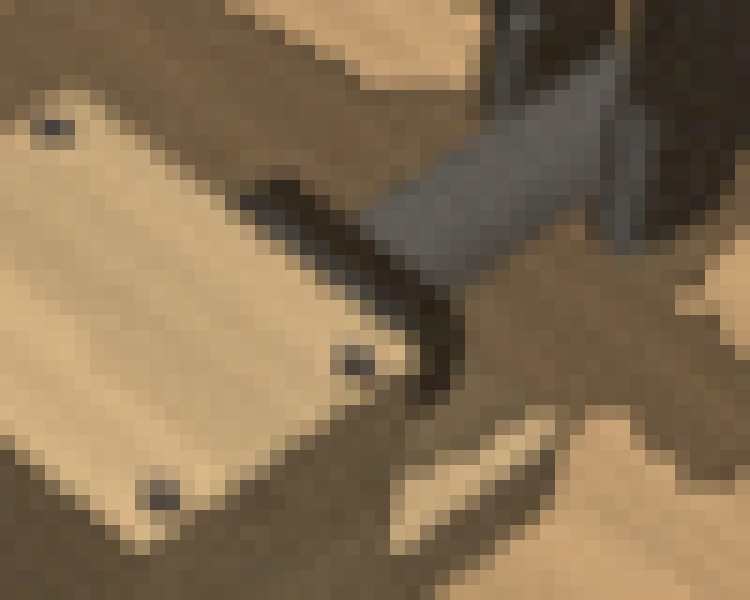

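Run:
```python
from h import *
y=np.radians(1)
plan(((.583,.1858,.12),y),((.583,.1858,.0355),y))
```

```text
t 6.77 p [0.5122 0.1849 0.0285] F [-0.4  0.4 -1.1] q [0.13 0.41 1.82 0.   0.91 1.68] open 0.214 x-yaw deg 0.99 z [ 0.008  0.002 -1.   ]
[71.6, 0.1, -90.9] [-0.002, -0.008, -0.0001]
[70.9, 0.3, -6.4] [-0.002, -0.008, -0.0001]
```

```bash
python3 -m jog '[[[0,0,0],[0,0,0],0.8],[[0,0,0],[0,0,0],0.8],[[0,0,0],[0,0,0],0.8],[[0,0,-30],[0,0,0],0.8],[[0,0,-70],[0,-0.008,0],0.8],[[36,0,-75],[0,-0.008,0],0.8],[[71,0,-75],[0,-0.008,0],0.8],[[71,0,-75],[0,-0.008,0],0.8],[[71,0,-75],[0,-0.008,0],0.8]]'
python3 - <<'E'
from h import *
for n in("scene","top"):
    p,d=camera(n); cv2.imwrite(f"pics/{n}7.png",p[:,:,::-1]); np.save(f"pics/{n}7d.npy",d)
t=cv2.imread('pics/top7.png');s=cv2.imread('pics/scene7.png')
cv2.imwrite('pics/c7.png',np.hstack([cv2.resize(s[200:300,300:400],(400,400)),cv2.resize(t[180:280,155:255],(400,400))]))
y=np.radians(1)
plan(((.583,.1858,.0355),y))
E
```

```text
time_s: 7.52
eef_pos: [0.5842, 0.1857, 0.1043]
eef_rot: [-0.001, 1.0, 0.008, 0.001]
wrist_force: [0.1, 1.1, -0.5]
opening: 0.798
t 7.62 p [0.5815 0.1859 0.1032] F [-0.3  0.7  0.3] q [0.11 0.42 1.62 0.   1.11 1.67] open 0.798 x-yaw deg 0.99 z [-0.002  0.002 -1.   ]
[1.6, 0.2, 67.7] [-0.0018, 0.0021, -0.0002]
```

View pics/c7.png

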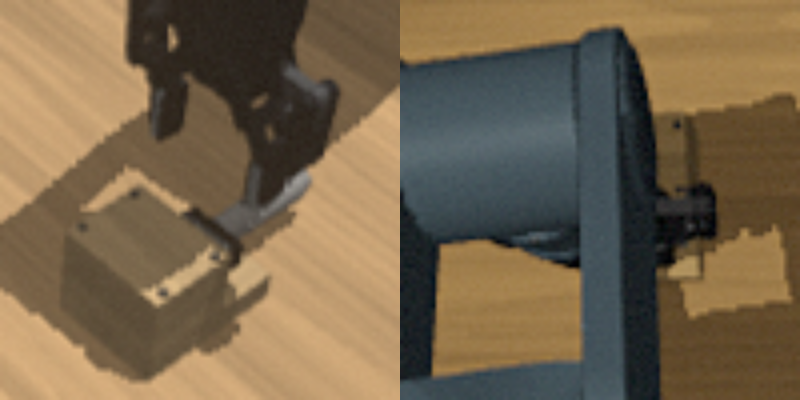

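```bash
python3 -m jog '[[[1,0,30],[0,0,0],0.8],[[1,0,55],[0,0,0],0.8],[[1,0,65],[0,0,0],0.8],[[1,0,68],[0,0,0],0.8],[[1,0,68],[0,0,0],0.8],[[1,0,68],[0,0,0],0.8]]'; python3 -m jog '[[[0,0,0],[0,0,0],0],[[0,0,0],[0,0,0],0],[[0,0,0],[0,0,0],0],[[0,0,0],[0,0,0],0],[[0,0,0],[0,0,0],0],[[0,0,0],[0,0,0],0]]'
```

```text
time_s: 8.12
eef_pos: [0.5828, 0.1862, 0.0362]
eef_rot: [-0.001, 1.0, 0.009, -0.0]
wrist_force: [0.4, -0.1, -0.2]
opening: 0.8
time_s: 8.62
eef_pos: [0.5844, 0.1865, 0.0384]
eef_rot: [-0.001, 1.0, 0.009, 0.001]
wrist_force: [-1.9, 0.3, 7.0]
opening: 0.497
```

```bash
python3 -m jog '[[[-4,0,-1],[0,0,0],0],[[-14,0.3,-2],[0,0,0],0],[[-28,0.6,-2],[0,0,0],0],[[-40,0.8,-2],[0,0,0],0],[[-45,0.8,-3],[0,0,0],0],[[-45,0.8,-3],[0,0,0],0],[[-45,0.8,-20],[0,0,0],0],[[-45,0.8,-60],[0,0,0],0],[[-45,0.8,-100],[0,0,0],0],[[-45,0.8,-130],[0,0,0],0],[[-45,0.8,-130],[0,0,0],0],[[-45,0.8,-130],[0,0,0],0]]'
python3 - <<'E'
from h import *
y=np.radians(77.5)
L=np.array([.6344,-.1872,.09]);b=np.radians(-12.5);ey=np.array([-np.sin(b),np.cos(b),0])
print(L+.2*ey)
plan((L+.2*ey+[0,0,.08],y))
E
```

```text
time_s: 9.62
eef_pos: [0.5413, 0.1848, 0.171]
eef_rot: [-0.002, 1.0, 0.009, 0.004]
wrist_force: [-0.8, -0.3, -3.1]
opening: 0.494
[0.67768792 0.0080592  0.09      ]
t 9.62 p [0.5413 0.1848 0.171 ] F [-0.8 -0.3 -3.1] q [0.12 0.24 1.69 0.   1.2  1.67] open 0.494 x-yaw deg 1.0 z [ 0.009  0.003 -1.   ]
[133.2, 179.1, 1.6] [0.0032, -0.0093, -1.3352]
```

```bash
python3 -m jog '[[[13,18,0],[0,0,-0.12],0],[[26,36,0],[0,0,-0.24],0],[[39,54,0],[0,0,-0.36],0],[[52,72,0],[0,0,-0.48],0],[[66,90,0],[0,0,-0.6],0],[[80,108,0],[0,0,-0.72],0],[[93,126,0],[0,0,-0.84],0],[[106,144,0],[0,-0.005,-0.96],0],[[120,162,0],[0,-0.009,-1.08],0],[[133,179,1],[0.003,-0.009,-1.2],0],[[133,179,1],[0.003,-0.009,-1.335],0],[[133,179,1],[0.003,-0.009,-1.335],0],[[133,179,1],[0.003,-0.009,-1.335],0],[[133,179,1],[0.003,-0.009,-1.335],0]]'
python3 - <<'E'
from h import *
for n in("scene","top"):
    p,d=camera(n); cv2.imwrite(f"pics/{n}8.png",p[:,:,::-1]); np.save(f"pics/{n}8d.npy",d)
t=cv2.imread('pics/top8.png');s=cv2.imread('pics/scene8.png')
cv2.imwrite('pics/c8.png',np.hstack([cv2.resize(s[90:240,190:340],(400,400)),cv2.resize(t[140:290,250:400],(400,400))]))
L=np.array([.6344,-.1872,.09]);b=np.radians(-12.5);ey=np.array([-np.sin(b),np.cos(b),0])
plan((L+.2*ey+[0,0,.08],np.radians(77.5)))
E
```

```text
time_s: 10.78
eef_pos: [0.6764, 0.0088, 0.169]
eef_rot: [-0.001, 0.781, 0.625, -0.001]
wrist_force: [-0.1, 0.4, -1.8]
opening: 0.5
t 10.88 p [0.6768 0.0089 0.17  ] F [ 0.4 -0.1 -1.2] q [-0.16  0.47  1.39  0.    1.28  0.06] open 0.496 x-yaw deg 77.41 z [-0.001  0.    -1.   ]
[-0.7, 1.0, -0.0] [-0.0009, -0.0001, -0.0016]
```

View pics/c8.png

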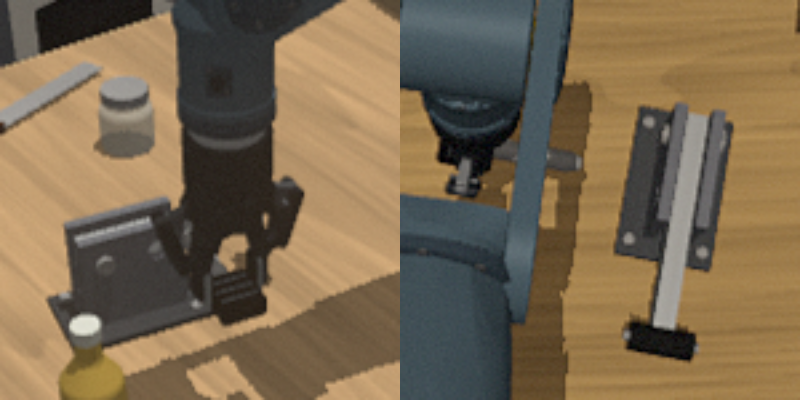

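```bash
cat > pin.py <<'E'
from h import *
import sys
i=sys.argv[1]; p_,R_,o=pose()
d=np.load(f'pics/top{i}d.npy');P=cloud('top',d);p=cv2.imread(f'pics/top{i}.png').astype(int)
W=R_.inv().apply((P-p_).reshape(-1,3)).reshape(P.shape)  # tool frame
m=(d>0)&(W[...,0]<-.02)&(W[...,0]>-.12)&(abs(W[...,1])<.02)&(W[...,2]>-.012)&(W[...,2]<.03)
K=W[m]; print(len(K),'tip x',np.sort(K[:,0])[:5])
for a in np.arange(-.12,-.02,.01):
    k=K[(K[:,0]>=a)&(K[:,0]<a+.01)]
    if len(k)>3: print(np.round([a+.005,k[:,1].min(),np.median(k[:,1]),k[:,1].max(),k[:,2].min(),np.median(k[:,2]),len(k)],4))
E
python3 pin.py 8
python3 - <<'E'
import cv2;t=cv2.imread('pics/top8.png');cv2.imwrite('pics/c8b.png',cv2.resize(t[180:220,260:330],(700,400),interpolation=cv2.INTER_NEAREST))
E
```

```text
152 tip x [-0.0959913  -0.09553755 -0.09506939 -0.09485059 -0.09464425]
[-9.5e-02 -5.8e-03 -4.0e-04  7.6e-03 -3.0e-04  3.2e-03  1.5e+01]
[-8.5e-02 -8.3e-03 -1.0e-03  9.6e-03 -4.9e-03  1.5e-03  3.2e+01]
[-7.5e-02 -9.1e-03 -1.0e-03  9.5e-03 -3.9e-03  1.5e-03  3.4e+01]
[-6.5e-02 -8.2e-03 -3.0e-04  9.6e-03 -3.0e-03  3.0e-04  1.6e+01]
[-3.5e-02 -9.2e-03 -1.8e-03  8.8e-03 -2.3e-03  1.0e-03  2.8e+01]
[-2.5e-02 -9.2e-03 -2.9e-03  8.7e-03 -3.2e-03  1.6e-03  2.7e+01]
```

View pics/c8b.png

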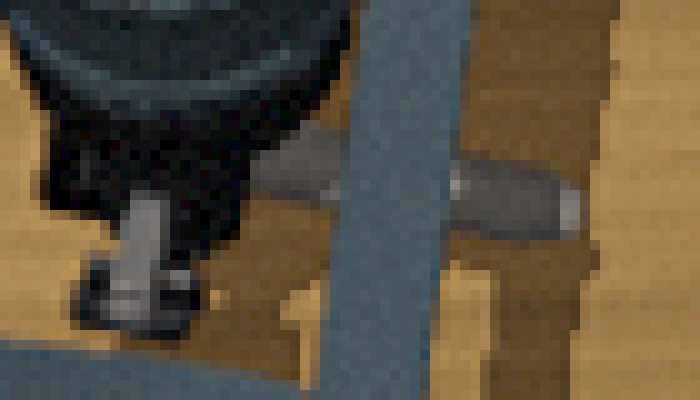

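Run:
```python
from h import *
L=np.array([.6343,-.1868,.0988]);b=np.radians(-12.57);ey=np.array([-np.sin(b),np.cos(b),0])
y=b+np.pi/2
plan((L+.2*ey,y),(L+.127*ey,y),(L+.04*ey,y))
```

```text
t 10.88 p [0.6768 0.0089 0.17  ] F [ 0.4 -0.1 -1.2] q [-0.16  0.47  1.39  0.    1.28  0.06] open 0.496 x-yaw deg 77.41 z [-0.001  0.    -1.   ]
[-0.3, 1.1, 71.2] [-0.0009, -0.0001, -0.0004]
[-73.3, 1.2, 71.1] [-0.0009, -0.0001, -0.0004]
[-160.3, 1.2, 71.1] [-0.0009, -0.0001, -0.0004]
```

```bash
python3 -m jog '[[[0,1.1,30],[0,0,0],0],[[0,1.1,60],[0,0,0],0],[[-10,1.1,71],[0,0,0],0],[[-35,1.1,71],[0,0,0],0],[[-60,1.2,71],[0,0,0],0],[[-73,1.2,71],[0,0,0],0],[[-73,1.2,71],[0,0,0],0],[[-73,1.2,71],[0,0,0],0],[[-73,1.2,71],[0,0,0],0]]'
cat > look.py <<'E'
from h import *
import sys
i=sys.argv[1]
for n in("scene","top"):
    p,d=camera(n); cv2.imwrite(f"pics/{n}{i}.png",p[:,:,::-1]); np.save(f"pics/{n}{i}d.npy",d)
t=cv2.imread(f'pics/top{i}.png');s=cv2.imread(f'pics/scene{i}.png')
cv2.imwrite(f'pics/c{i}.png',np.hstack([cv2.resize(s[120:220,200:300],(400,400)),cv2.resize(t[160:260,290:390],(400,400))]))
L=np.array([.6343,-.1868,.0988]);b=np.radians(-12.57);ey=np.array([-np.sin(b),np.cos(b),0])
plan((L+.127*ey,b+np.pi/2),(L+.04*ey,b+np.pi/2))
E
python3 look.py 9; python3 pin.py 9
```

```text
time_s: 11.63
eef_pos: [0.6623, -0.0621, 0.0996]
eef_rot: [-0.0, 0.781, 0.625, 0.0]
wrist_force: [-0.1, -0.1, -2.0]
opening: 0.494
t 11.73 p [ 0.6623 -0.0616  0.0993] F [-0.1 -0.1 -1.9] q [-0.27  0.53  1.47  0.    1.15 -0.05] open 0.498 x-yaw deg 77.45 z [-0.     0.001 -1.   ]
[-1.3, -0.1, 0.5] [-0.0004, -0.0005, 0.0004]
[-88.3, -0.1, 0.5] [-0.0004, -0.0005, 0.0004]
130 tip x [-0.11993713 -0.11973944 -0.11955865 -0.11936628 -0.11936025]
[-1.15e-01 -1.31e-02  3.50e-03  1.86e-02 -1.11e-02 -8.10e-03  1.00e+01]
[-1.05e-01 -1.82e-02  2.00e-04  1.87e-02 -1.10e-02  1.16e-02  2.60e+01]
[-9.5e-02 -4.8e-03 -5.0e-04  5.4e-03  5.0e-04  2.8e-03  1.1e+01]
[-5.5e-02 -8.9e-03 -1.5e-03  8.1e-03 -6.7e-03 -9.0e-04  2.1e+01]
[-4.50e-02 -8.90e-03 -2.00e-04  1.01e-02 -3.80e-03 -5.00e-04  3.10e+01]
[-3.5e-02 -8.7e-03 -3.7e-03  8.5e-03 -4.4e-03 -2.0e-04  2.2e+01]
[-2.5e-02 -9.1e-03 -6.7e-03 -2.5e-03 -9.0e-04  2.2e-03  9.0e+00]
```

View pics/c9.png

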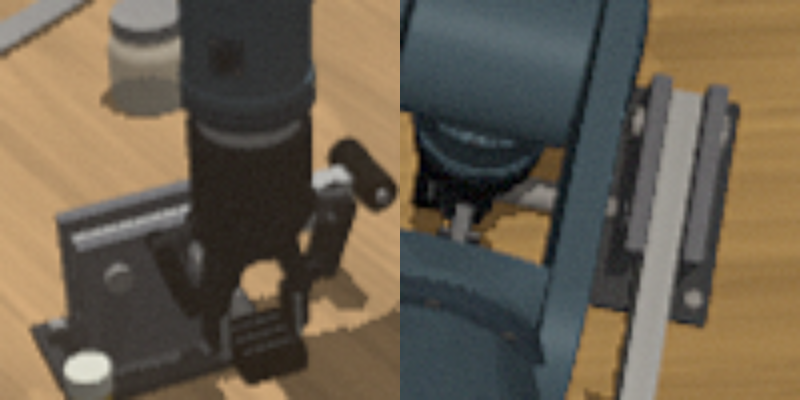

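```bash
python3 -m jog '[[[-3,0,0.7],[0,0,0],0],[[-6,0,0.7],[0,0,0],0],[[-9,0,0.7],[0,0,0],0],[[-12,0,0.7],[0,0,0],0],[[-15,0,0.7],[0,0,0],0],[[-18,0,0.7],[0,0,0],0],[[-18,0,0.7],[0,0,0],0]]'; python3 -m jog '[[[-3,0,0],[0,0,0],0],[[-3,0,0],[0,0,0],0]]'
```

```text
time_s: 12.32
eef_pos: [0.6582, -0.08, 0.0986]
eef_rot: [-0.0, 0.78, 0.625, -0.0]
wrist_force: [0.2, -0.4, -1.8]
opening: 0.498
time_s: 12.48
eef_pos: [0.6575, -0.0836, 0.0986]
eef_rot: [-0.0, 0.781, 0.625, -0.0]
wrist_force: [0.2, -0.5, -1.7]
opening: 0.5
```

```bash
python3 -m jog '[[[-4,0,0],[0,0,0],0],[[-8,0,0],[0,0,0],0],[[-12,0,0],[0,0,0],0],[[-16,0,0],[0,0,0],0],[[-20,0,0],[0,0,0],0],[[-20,0,0],[0,0,0],0]]'; python3 -m jog '[[[-4,0,0],[0,0,0],0],[[-8,0,0],[0,0,0],0],[[-12,0,0],[0,0,0],0],[[-16,0,0],[0,0,0],0],[[-20,0,0],[0,0,0],0],[[-20,0,0],[0,0,0],0]]'; python3 look.py 10
```

```text
time_s: 12.98
eef_pos: [0.653, -0.1041, 0.0986]
eef_rot: [-0.0, 0.781, 0.625, -0.0]
wrist_force: [-0.2, -0.7, -2.9]
opening: 0.497
time_s: 13.48
eef_pos: [0.6485, -0.1246, 0.0987]
eef_rot: [0.0, 0.781, 0.625, -0.0]
wrist_force: [-0.1, -1.0, -2.1]
opening: 0.491
t 13.58 p [ 0.6486 -0.1239  0.0986] F [-0.1 -0.2 -2.8] q [-0.37  0.52  1.48 -0.    1.14 -0.15] open 0.495 x-yaw deg 77.32 z [-0. -0. -1.]
[62.5, -0.4, -0.2] [-0.0003, 0.0003, -0.0019]
[-24.5, -0.2, -0.2] [-0.0003, 0.0003, -0.0019]
```

View pics/c10.png

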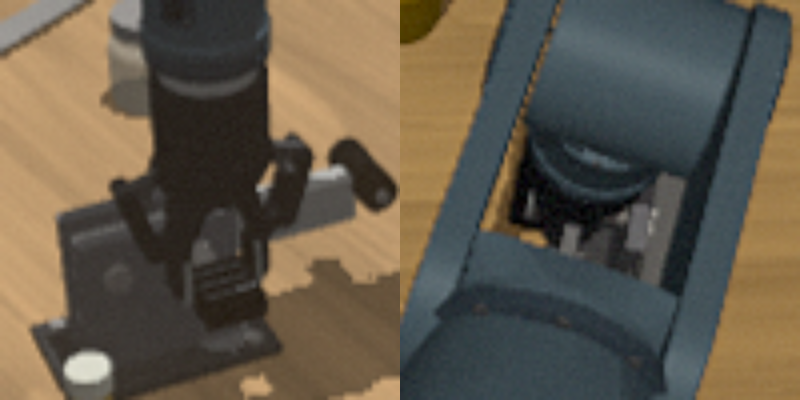

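```bash
python3 -m jog '[[[-4,0,0],[0,0,0],0],[[-8,0,0],[0,0,0],0],[[-12,0,0],[0,0,0],0],[[-16,0,0],[0,0,0],0],[[-19,0,0],[0,0,0],0],[[-21,0,0],[0,0,0],0],[[-21,0,0],[0,0,0],0]]'; python3 -m jog '[[[-1,0,0],[0,0,0],0],[[-2,0,0],[0,0,0],0],[[-2,0,0],[0,0,0],0]]'
```

```text
time_s: 14.17
eef_pos: [0.6438, -0.145, 0.0987]
eef_rot: [0.0, 0.781, 0.624, -0.0]
wrist_force: [-0.1, 0.4, -3.0]
opening: 0.499
time_s: 14.42
eef_pos: [0.6434, -0.147, 0.0987]
eef_rot: [0.0, 0.781, 0.624, -0.0]
wrist_force: [0.0, -0.2, -1.5]
opening: 0.497
```

```bash
for i in 1 2 3; do python3 -m jog '[[[-1,0,0],[0,0,0],0],[[-2,0,0],[0,0,0],0],[[-2,0,0],[0,0,0],0]]'|grep -E 'pos|force'; done
```

```text
eef_pos: [0.6432, -0.1477, 0.0987]
wrist_force: [1.2, 4.1, -1.1]
eef_pos: [0.6432, -0.1478, 0.0987]
wrist_force: [2.7, 7.9, -1.2]
eef_pos: [0.6432, -0.1478, 0.0988]
wrist_force: [2.3, 9.0, 0.0]
```

```bash
python3 -m jog '[[[0,0,0],[0,0,0],0.75],[[0,0,0],[0,0,0],0.75],[[0,0,0],[0,0,0],0.75],[[0,0,0],[0,0,0],0.75],[[0,0,-20],[0,0,0],0.75],[[0,0,-55],[0,0,0],0.75],[[0,0,-95],[0,0,0],0.75],[[0,0,-130],[0,0,0],0.75],[[20,-30,-140],[0,0,0],0.75],[[20,-70,-140],[0,0,0],0.75],[[20,-110,-140],[0,0,0],0.75],[[20,-150,-140],[0,0,0],0.75],[[20,-190,-140],[0,0,0],0.75],[[20,-230,-140],[0,0,0],0.75],[[20,-230,-140],[0,0,0],0.75],[[20,-230,-140],[0,0,0],0.75]]'
python3 look.py 11
python3 - <<'E'
from h import *
s=cv2.imread('pics/scene11.png');t=cv2.imread('pics/top11.png')
cv2.imwrite('pics/c11.png',np.hstack([cv2.resize(s[135:215,205:285],(400,400),interpolation=cv2.INTER_CUBIC),cv2.resize(t[160:260,290:390],(400,400),interpolation=cv2.INTER_CUBIC)]))
E
```

```text
time_s: 16.5
eef_pos: [0.4214, -0.0787, 0.2393]
eef_rot: [-0.002, 0.781, 0.625, 0.003]
wrist_force: [0.6, -0.1, 1.2]
opening: 0.751
t 16.6 p [ 0.4238 -0.0797  0.2399] F [ 1.  -0.1  0.8] q [-0.47 -0.15  1.96  0.01  1.34 -0.25] open 0.747 x-yaw deg 77.32 z [ 0.004  0.006 -1.   ]
[67.8, 228.2, 142.2] [0.0027, -0.0066, -0.002]
[-19.2, 228.4, 141.6] [0.0027, -0.0066, -0.002]
```

View pics/c11.png

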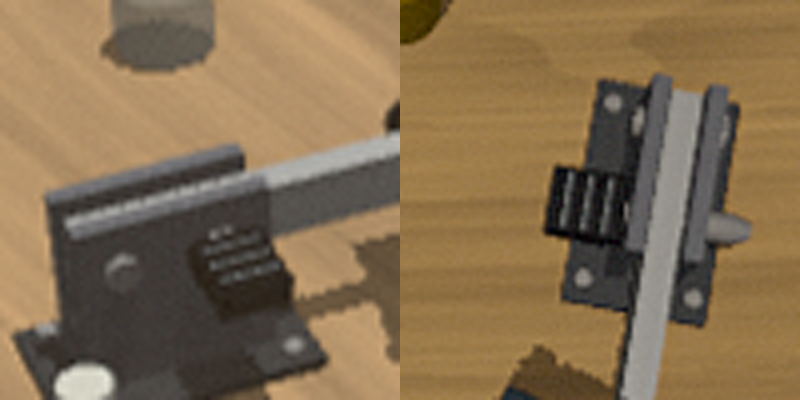

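Run:
```python
from h import *
L=np.array([.6343,-.1868,.09]);b=np.radians(-12.57);ex=np.array([np.cos(b),np.sin(b),0]);ey=np.array([-ex[1],ex[0],0])
for n in('top','scene'):
    d=np.load(f'pics/{n}11d.npy');P=cloud(n,d);W=(P-L)@np.stack([ex,ey,[0,0,1]],1)
    m=(d>0)&(abs(W[...,0])<.026)&(W[...,2]>-.02)&(W[...,2]<.02)
    H=W[m&(W[...,1]>.027)&(W[...,1]<.1)]; S=W[m&(W[...,1]<-.027)&(W[...,1]>-.08)]
    if len(H): print(n,'handle',len(H),np.round(np.percentile(H,[1,50,99],axis=0),4).tolist())
    if len(S): print(n,'shank',len(S),np.round(np.percentile(S,[1,50,99],axis=0),4).tolist())
    A=W[(d>0)&(abs(W[...,1])<.008)&(W[...,0]>-.125)&(W[...,0]<.07)&(W[...,2]>.008)&(W[...,2]<.03)]
    print(n,'arm slope',np.polyfit(A[:,0],A[:,2],1))
for nm,box in(('glue',(270,130,310,175)),('jar',(445,255,495,295)),('offcut',(80,255,155,305))):
    x0,y0,x1,y1=box;a=[]
    for i in(0,11):
        k=cloud('top',np.load(f'pics/top{i}d.npy'))[y0:y1,x0:x1].reshape(-1,3);k=k[(k[:,2]>.02)&(k[:,2]<.3)];a.append(np.median(k,0))
    print(nm,np.round(a[1]-a[0],4))
```

```text
top handle 334 [[-0.0218, 0.0278, -0.0067], [-0.0008, 0.0509, 0.0062], [0.0218, 0.0745, 0.0107]]
top shank 76 [[-0.0086, -0.0545, 0.0007], [-0.0005, -0.04, 0.0101], [0.0095, -0.0276, 0.0163]]
top arm slope [0.00251145 0.01798988]
scene handle 284 [[-0.0202, 0.0274, -0.013], [0.0045, 0.06, 0.0048], [0.0243, 0.0785, 0.0147]]
scene arm slope [0.01089377 0.01805187]
glue [0.0003 0.0001 0.0011]
jar [-0.0001 -0.0001 -0.0001]
offcut [0.0001 0.0006 0.0001]
```

Run:
```python
from h import *
s=cv2.imread('pics/scene11.png');t=cv2.imread('pics/top11.png')
cv2.imwrite('pics/c12.png',np.hstack([cv2.resize(s[175:205,235:270],(400,400),interpolation=cv2.INTER_NEAREST),cv2.resize(t[195:230,320:385],(400,400),interpolation=cv2.INTER_NEAREST)]))
L=np.array([.6343,-.1868,.09]);b=np.radians(-12.57);ex=np.array([np.cos(b),np.sin(b),0]);ey=np.array([-ex[1],ex[0],0])
P=cloud('top',np.load('pics/top11d.npy'));W=(P-L)@np.stack([ex,ey,[0,0,1]],1)
m=(abs(W[...,0])<.012)&(W[...,2]>-.03)
for a in np.arange(-.06,.08,.004):
    k=W[m&(W[...,1]>=a)&(W[...,1]<a+.004)]
    if len(k): print(round(a+.002,3),len(k),np.round(np.percentile(k[:,2],[5,50,95]),4))
```

```text
-0.054 6 [0.0037 0.008  0.0113]
-0.05 9 [0.0079 0.0088 0.0142]
-0.046 9 [0.0019 0.0105 0.0146]
-0.042 14 [0.0055 0.0108 0.0138]
-0.038 11 [0.0039 0.0101 0.014 ]
-0.034 11 [0.0077 0.0103 0.0145]
-0.03 13 [0.004  0.0094 0.0132]
-0.026 5 [0.0083 0.0194 0.0288]
-0.022 15 [0.0264 0.0296 0.0334]
-0.018 16 [0.0279 0.0305 0.0335]
-0.014 22 [0.0081 0.0277 0.0319]
-0.01 15 [0.0112 0.0159 0.0289]
-0.006 12 [0.016  0.019  0.0222]
-0.002 15 [0.0154 0.0184 0.0193]
0.002 16 [0.0149 0.0174 0.0206]
0.006 14 [0.0155 0.0175 0.0212]
0.01 8 [0.0156 0.0183 0.0195]
0.014 18 [0.0272 0.031  0.0335]
0.018 12 [0.0277 0.0286 0.032 ]
0.022 25 [0.0068 0.0296 0.0334]
0.026 15 [0.0032 0.0086 0.0125]
0.03 17 [0.0046 0.0068 0.01  ]
0.034 13 [0.0045 0.0073 0.0091]
0.038 15 [0.0046 0.0082 0.0108]
0.042 14 [0.0033 0.0061 0.008 ]
0.046 14 [0.0033 0.0057 0.0091]
0.05 14 [0.0046 0.007  0.0091]
0.054 14 [0.0024 0.0049 0.0071]
0.058 16 [0.0036 0.006  0.0088]
0.062 13 [0.0028 0.0069 0.0093]
0.066 16 [0.0026 0.006  0.0082]
0.07 13 [0.0033 0.005  0.0082]
0.074 13 [0.0041 0.0057 0.0077]
```

View pics/c12.png

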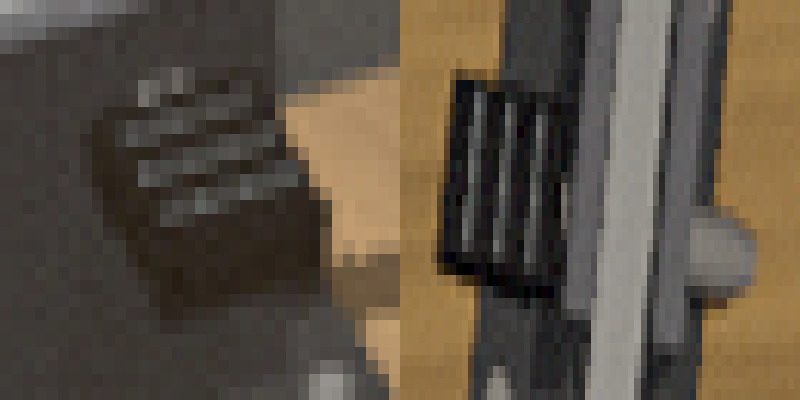

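The handle sits against the cheek, but it droops slightly within the hole clearance. I'll give its end a gentle push with shut fingers to make sure the shoulder is seated.

Run:
```python
from h import *
L=np.array([.6343,-.1868,.0]);b=np.radians(-12.57);ex=np.array([np.cos(b),np.sin(b),0]);ey=np.array([-ex[1],ex[0],0])
plan((L+.115*ey+[0,0,.24],b+np.pi/2),(L+.115*ey+[0,0,.098],b+np.pi/2))
```

```text
t 16.6 p [ 0.4238 -0.0797  0.2399] F [ 1.  -0.1  0.8] q [-0.47 -0.15  1.96  0.01  1.34 -0.25] open 0.747 x-yaw deg 77.32 z [ 0.004  0.006 -1.   ]
[56.8, 228.6, 0.9] [0.0027, -0.0066, -0.002]
[55.8, 228.2, 142.9] [0.0027, -0.0066, -0.002]
```

```bash
python3 -m jog '[[[20,40,0],[0,0,0],0],[[30,80,0],[0,0,0],0],[[40,118,0],[0,0,0],0],[[50,156,0],[0,0,0],0],[[57,194,0],[0,-0.007,0],0],[[57,228,0],[0,-0.007,0],0],[[57,228,0],[0,-0.007,0],0],[[57,228,0],[0,-0.007,0],0],[[56,228,40],[0,-0.007,0],0],[[56,228,80],[0,-0.007,0],0],[[56,228,120],[0,-0.007,0],0],[[56,228,143],[0,-0.007,0],0],[[56,228,143],[0,-0.007,0],0],[[56,228,143],[0,-0.007,0],0]]'; python3 look.py 13
```

```text
time_s: 17.77
eef_pos: [0.6583, -0.0742, 0.097]
eef_rot: [0.0, 0.781, 0.625, -0.0]
wrist_force: [0.7, -0.7, 1.8]
opening: 0.004
t 17.87 p [ 0.6609 -0.0749  0.1007] F [-0.4  0.1  0.5] q [-0.29  0.52  1.47 -0.    1.14 -0.07] open 0.005 x-yaw deg 77.31 z [ 0.007 -0.002 -1.   ]
[12.0, -1.6, 1.9] [0.0069, 0.0007, -0.0021]
[-75.0, -1.4, 2.0] [0.0069, 0.0007, -0.0021]
```

View pics/c13.png

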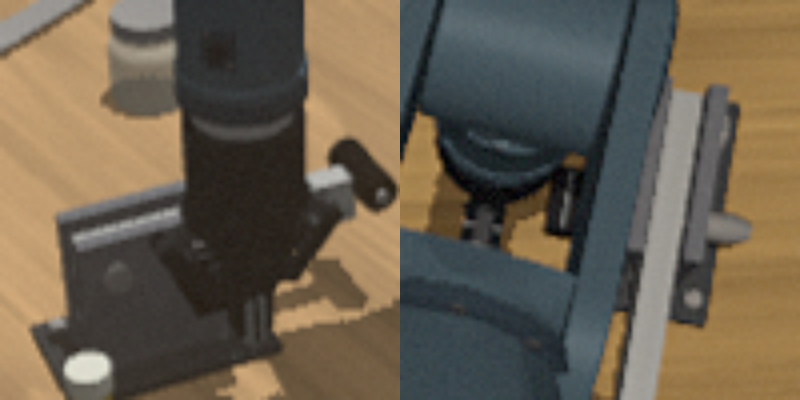

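```bash
python3 -m jog '[[[-8,0,2],[0,0,0],0],[[-16,0,2],[0,0,0],0],[[-21,0,2],[0,0,0],0],[[-21,0,2],[0,0,0],0],[[-21,0,2],[0,0,0],0]]'|grep -E 'pos|force'; for i in 1 2 3; do python3 -m jog '[[[-1,0,0],[0,0,0],0],[[-2,0,0],[0,0,0],0],[[-3,0,0],[0,0,0],0],[[-3,0,0],[0,0,0],0]]'|grep -E 'pos|force'; done
```

```text
eef_pos: [0.6564, -0.0962, 0.0995]
wrist_force: [0.2, -0.1, 0.1]
eef_pos: [0.6557, -0.0992, 0.0994]
wrist_force: [0.5, -0.4, -0.3]
eef_pos: [0.655, -0.1023, 0.0993]
wrist_force: [-0.5, 0.5, -0.1]
eef_pos: [0.6551, -0.1033, 0.0998]
wrist_force: [2.6, 7.3, 2.1]
```

```bash
for i in 1 2; do python3 -m jog '[[[-1,0,0],[0,0,0],0],[[-2,0,0],[0,0,0],0],[[-2,0,0],[0,0,0],0]]'|grep -E 'pos|force'; done
```

```text
eef_pos: [0.6551, -0.1034, 0.1002]
wrist_force: [2.6, 8.4, 2.5]
eef_pos: [0.6551, -0.1035, 0.1004]
wrist_force: [1.4, 8.4, 1.9]
```

```bash
python3 -m jog '[[[8,0,0],[0,0,0],0],[[25,0,0],[0,0,0],0],[[35,0,-20],[0,0,0],0],[[35,0,-60],[0,0,0],0],[[35,0,-100],[0,0,0],0],[[35,0,-140],[0,0,0],0],[[35,-40,-140],[0,0,0],0],[[35,-80,-140],[0,0,0],0],[[35,-120,-140],[0,0,0],0],[[35,-160,-140],[0,0,0],0],[[35,-200,-140],[0,0,0],0],[[35,-230,-140],[0,0,0],0],[[35,-230,-140],[0,0,0],0],[[35,-230,-140],[0,0,0],0],[[35,-230,-140],[0,0,0],0]]'; python3 look.py 14
python3 - <<'E'
from h import *
s=cv2.imread('pics/scene14.png');t=cv2.imread('pics/top14.png')
cv2.imwrite('pics/c14.png',np.hstack([cv2.resize(s[135:215,205:285],(400,400),interpolation=cv2.INTER_CUBIC),cv2.resize(t[160:260,290:390],(400,400),interpolation=cv2.INTER_CUBIC)]))
L=np.array([.6343,-.1868,.09]);b=np.radians(-12.57);ex=np.array([np.cos(b),np.sin(b),0]);ey=np.array([-ex[1],ex[0],0])
P=cloud('top',np.load('pics/top14d.npy'));W=(P-L)@np.stack([ex,ey,[0,0,1]],1)
m=(abs(W[...,0])<.026)&(W[...,2]>-.02)&(W[...,2]<.02)
H=W[m&(W[...,1]>.027)&(W[...,1]<.1)]; S=W[m&(W[...,1]<-.027)&(W[...,1]>-.08)]
print(np.round(np.percentile(H,[1,50,99],axis=0),4).tolist(),np.round(np.percentile(S,[1,50,99],axis=0),4).tolist())
for lo in(.03,.06): print(np.median(H[(H[:,1]>lo)&(H[:,1]<lo+.014)&(abs(H[:,0])<.015),2]))
E
```

```text
time_s: 21.03
eef_pos: [0.4377, -0.0202, 0.2393]
eef_rot: [0.002, 0.781, 0.624, 0.007]
wrist_force: [0.7, 0.4, 0.1]
opening: 0.001
t 21.13 p [ 0.438  -0.0202  0.239 ] F [-0.3  0.2 -0.3] q [-0.32 -0.14  1.95  0.01  1.33 -0.1 ] open -0.001 x-yaw deg 77.28 z [ 0.012  0.005 -1.   ]
[6.6, 226.4, 142.6] [0.0103, -0.0078, -0.0026]
[-80.4, 226.6, 141.9] [0.0103, -0.0078, -0.0026]
[[-0.0216, 0.0276, -0.0075], [-0.001, 0.0507, 0.0059], [0.0219, 0.0743, 0.0121]] [[-0.0094, -0.0544, 0.0024], [-0.001, -0.0401, 0.0105], [0.0099, -0.0277, 0.0158]]
0.00674278784875057
0.005349973906098121
```

View pics/c14.png

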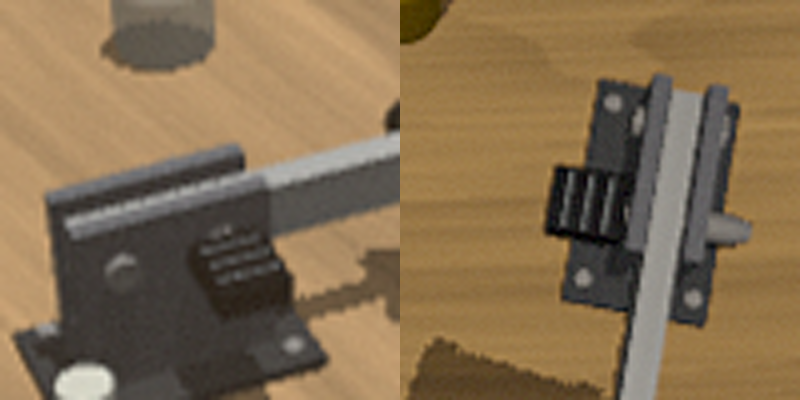

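The picture shows the handle tight against the left cheek and the shank tip showing beyond the right cheek. The push did not move the pin any further, so it was already seated. I'm handing in.

```bash
python3 -c "
from bench import *
print(hand_in())"
```

```text
the job is handed in; nothing more can be done
None
```

The support arm is down and level, and the lock pin is through both cheeks and the arm with its shoulder against the bracket. The job is handed in, finished at about 21 s on the robot's clock; the hand-in gave no verdict.

**What I did**
- I pressed the arm down with shut fingers until it read level.
- I drew the pin 35 mm out of its pocket by the shank, then gripped it by the handle and pulled it clear.
- I pushed it in from the bracket's left side. The shank went through without resistance and stopped at the expected depth against about 9 N.
- I then pushed the handle end once more with shut fingers; it stalled at about 8 N and the pin did not move further.

**Last checks**
- **Arm:** the top view puts it level to about 0.003 rad. The scene view gave a slope of 0.011, which is noisier.
- **Pin depth:** the handle end is about 50 mm outside the left cheek (50 expected), and the tip about 31 mm beyond the right cheek (32 expected).
- **Small disagreement:** the handle droops about 0.03 to 0.06 rad within the hole clearance, so the upper edge of the shoulder may stand off by up to about 1 mm.
- **Other objects:** the glue bottle, offcut and screw jar showed no movement (within about 1 mm), last compared before that final push. The robot was clear of everything at hand-in.

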